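Seat the bow-tie key in the walnut board

ROBOT

A 6-joint arm with a two-finger parallel gripper is mounted at the origin on the work surface. World frame = base frame: x ahead of the robot, y to its left, z up, the work surface at z = 0. Lengths are in m, angles in rad, forces in N, time in s.
With the tool pointing down it reaches from about 0.35 to 0.875 m from the base axis. Payload 4.2 kg.
Tool frame: the origin (TCP) lies between the finger pads, 19 mm behind the fingertips; this is the grasp point; z points along the fingers, y is the line along which they close (so a half turn about z gives the same grasp; the last joint's range is limited). The gripper opens to 87 mm and grips with 3 to 60 N. Pads are 19 mm wide; open, the fingers measure 117 mm over their backs; the gripper's body (75 mm by 190 mm) begins 51 mm behind the grasp point.
Start: joints at [-0.995, 0.385, 0.008, 0, -1.194, -0.259], TCP at [0.195, -0.594, 0.241] pointing down, gripper open.
Joint ranges: [-3.14, 3.14], [-1.21, 2.06], [-1.07, 1.41], [-3.16, 2.05], [-2.99, -0.16], [-3.1, 3.1]. Speed limits (rad/s): [2.79, 2.79, 3.14, 3.14, 3.14, 3.14].

INTERFACE

Orientations are given as a unit quaternion [x, y, z, w].
In Python, from workcell import observe, get_image, camera_params, close_job gives the robot as it stands.
- The arm moves only by the tool play_rows, never from a script. Its argument "steps" is a list of rows, each an object with "delta_pos": the shift along the tool's x, y, z in units of 50 mm (1.0 is 50 mm), a list of three; "twist": the turn, a rotation vector about the tool's x, y, z in rad, a list of three; "jaw": the opening in per cent of the stroke, from 0 (shut) to 100 (fully open). In form: [{"delta_pos": [dx, dy, dz], "twist": [wx, wy, wz], "jaw": jaw}, ...]. A call has 1 to 10 rows; each row shifts and turns the commanded pose from where the row before left it, along the tool's axes as they then stand; what a row does not reach is not made up. A row lasts 1/8 s, in which the tool goes at most 62.5 mm and 10.7 degrees, less where a joint would pass 70% of its speed; a pose out of reach is approached as far as the arm can. A call is refused whole if a number of a shift passes 1 or a number of a turn 0.188, either way. A call with a gripper value outside its range is refused whole. The fingers move at their own pace and stop on an object; the grip force is fixed at half the most. Time passes only in rows, so rows that do not move let the fingers close. It gives the time, the measured TCP pose, the force, the opening and the grip force at its end, in the units of the state.
- observe(): the state, without advancing time (a new reading comes with each control period).
- get_image(name): name is "scene" or "top" or "wrist"; returns the picture (400x640x3 uint8, red, green, blue); there is no depth.
- camera_params(name): a dict with "fov_y" (degrees; the focal length in pixels is half the picture's height over the tangent of half this angle, whatever the lens; pixels are square), "cx", "cy" (the principal point, pixels), "D" ([k1, k2, p1, p2, k3] as OpenCV has them; the pictures are not rectified), "rvec" (rotation vector, rad) and "tvec" (3), from world to camera coordinates, as OpenCV has them. Camera axes: x right, y down, z forward; pixel columns grow to the right and rows downward; lengths in m; the calibration is good to about 2 mm. A picture is of the moment at which its call begins: read the wrist's pose just before it. camera_params takes no time and is no camera call; for the wrist camera it gives the pose at the moment of the call.
- close_job(): hands the job in; it is judged then, once.
The state is a dict: "clock": time; "joint_positions": joint angles; "qd": joint speeds; "effort": joint torques, N m; "ee_pos": TCP position; "eef_rot": TCP orientation; "ft_force": force on the tool from outside, world axes, zero at the start; "moment": the same for the moment, N m; "gripper_width": opening from 0.0 (shut) to 1.0 (fully open); "finger_force": force on a finger pad.
Only numpy, scipy, OpenCV 4.12 (cv2) and the standard library are available. Lean on these libraries where they do the work, as an engineer would, in place of code of your own. Each camera call takes 0.05 s, during which the arm holds its last target. There are 200 camera calls.

TASK

Gently press the bow-tie-shaped wooden key down with the fingertips until it is flush with the walnut board, then lift the hand well clear of the board. Do not pull the key up, do not touch the round, square and oblong plugs, which are to stay standing proud, and leave the loose things around them where they are.

Things in the scene. Friction and masses are not known exactly. Their poses are not given: they have to be found in the camera images.
- board: Dark walnut board, 240 (x) by 400 (y) by 30 mm thick, lying flat and fixed on the bench (held by four stops 18 mm high along its long edges). Origin: centre of its underside, on the bench; its top face is 30 mm higher.
- pocket_bowtie: The bow-tie-shaped light wooden key in its pocket in the board: 60 mm long (along its x), 38 mm wide at both ends (along its y) and 16 mm wide at its waist, flat top. It stands 6 to 9 mm above the board at the start. Origin: centre of the pocket at the height of the board's top face; it never moves, and gives the key's heading.
- bowtie_top (a point): Centre of the bow-tie key's flat top; moves with the key. It ends level with the board's top face (30 mm above the bench) when the key is home.
- bowtie (a joint): How far the bow-tie key is pushed in, m: 0 = top 9 mm above the board, 0.009 = flush with the board, where it meets a firm stop; negative = pulled up out of its pocket. It slides straight down against a steady friction of about 3 N and stays where it is left.
- pocket_round: Light wooden plug in its pocket in the board, round, 36 mm across, its top 6 to 9 mm above the board. Origin: centre of the pocket at the board's top face; it never moves. The plug slides in it as the bow-tie key does, and must not be touched or moved.
- pocket_square: Light wooden plug in its pocket in the board, square, 34 by 34 mm, its top 6 to 9 mm above the board. Origin: centre of the pocket at the board's top face; it never moves. The plug slides in it as the bow-tie key does, and must not be touched or moved.
- pocket_oblong: Light wooden plug in its pocket in the board, plain oblong with straight sides, 60 mm (x) by 22 mm (y), its top 6 to 9 mm above the board. Origin: centre of the pocket at the board's top face; it never moves. The plug slides in it as the bow-tie key does, and must not be touched or moved.
- round (a joint): How far the round plug is pushed in, m: 0 = top 9 mm above the board, 0.009 = flush.
- square (a joint): How far the square plug is pushed in, m: 0 = top 9 mm above the board, 0.009 = flush.
- oblong (a joint): How far the oblong plug is pushed in, m: 0 = top 9 mm above the board, 0.009 = flush.
- offcut: Loose brown wood offcut lying on the board, 50 by 34 by 28 mm high. Origin: centre of its underside. Bystander.
- eraser: Loose white eraser lying on the board, 36 by 22 by 12 mm high. Origin: centre of its underside. Bystander.
- pencil: Loose yellow pencil, 180 mm long and 7 mm thick, lying along its x on the bench on the robot's side of the board. Origin: under its middle. Bystander.
- hoop: Loose light wooden ring, 80 mm across and 28 mm high, on the bench left of the board. Origin: centre of its underside. Bystander.
- wax_tin: Loose metal tin, 72 mm across and 50 mm high, on the bench right of the board. Origin: centre of its underside. Bystander.
- glue: Loose white glue bottle, 56 mm across and 150 mm high, standing on the bench right of the board. Origin: centre of its underside. Bystander.
- mallet: Loose hammer lying on the bench left of the board, handle to its -x, 260 mm long. Origin: under the middle of its length. Bystander.

How it is judged:
On the way:
1. the fingertips press the bow-tie key down, at least 4.5 mm into its travel (contact force between the fingers and pocket_bowtie above 0.5 N and value of joint bowtie above 0.0045 m), for 0.05 s.
At the end, for the whole second after the job is handed in: The bow-tie key is flush with the board to within 1.5 mm and at rest; the round, square and oblong plugs still stand proud, not pressed; the loose things lie within 8 mm of where they were; the TCP is more than 110 mm above the bench (value of joint bowtie between 0.0075 and 0.0105 m and velocity of joint bowtie between -0.003 and 0.003 m/s and height (world z) of the grasp point above 0.11 m and value of joint round between -0.0015 and 0.0045 m and value of joint square between -0.0015 and 0.0045 m and value of joint oblong between -0.0015 and 0.0045 m and distance of each of offcut, eraser, pencil, hoop, wax_tin, glue, mallet from where it was at the start of the episode below 0.008 m); the robot touches nothing.
It fails at once if the bow-tie key is pulled up out of its pocket (more than 2 mm above its highest start) (value of joint bowtie below -0.002 m).
It fails at once if the bow-tie key is pressed harder than 30 N (contact force between the fingers and pocket_bowtie above 30 N).
It fails at once if the round, square or oblong plug is touched (more than 1 N) (contact force between any of the fingers, the arm and pocket_round above 1 N or contact force between any of the fingers, the arm and pocket_square above 1 N or contact force between any of the fingers, the arm and pocket_oblong above 1 N).
It fails at once if a loose thing (offcut, eraser, pencil, ring, tin, glue bottle, hammer) is moved more than 8 mm or lifted (distance of any of offcut, eraser, pencil, hoop, wax_tin, glue, mallet from where it was at the start of the episode above 0.008 m).
It also fails if it takes over 29 s, if anything falls off the work surface, if the arm or the gripper's body presses on something with over 40 N, if the wrist force passes 120 N, or if a joint passes its speed limit or range.

## Working session

There is one attempt and no reset: what is moved stays moved. The work goes in short steps, Python scripts to look and compute and a tool call to move; the robot and the scene stay as the last step left them, time stands still between calls to the robot, and variables do not carry over. Pictures are saved under pics/ and viewed, at most 10 in all, crops included, and the job is handed in when it is done.

Besides the shell and the picture viewer there is one more tool, called after "Emit:" as name(argument=value, ...) on one line, values as JSON. play_rows: Moves the arm, as the interface text tells. Its arguments: {"type":"object","properties":{"steps":{"type":"array","items":{"type":"object","properties":{"delta_pos":{"type":"array","items":{"type":"number"}},"twist":{"type":"array","items":{"type":"number"}},"jaw":{"type":"number"}}}}},"required":["steps"]}

```bash
mkdir -p pics
cat > h.py <<'E'
import numpy as np, cv2
from workcell import *
def K(p):
    f=200/np.tan(np.radians(p["fov_y"])/2)
    return np.array([[f,0,p["cx"]],[0,f,p["cy"]],[0,0,1.]])
def topix(p,X): return cv2.projectPoints(np.float64(X).reshape(-1,3),np.float64(p["rvec"]),np.float64(p["tvec"]),K(p),np.float64(p["D"]))[0][:,0]
def toworld(p,uv,z):
    n=cv2.undistortPoints(np.float64(uv).reshape(-1,1,2),K(p),np.float64(p["D"]))[:,0]
    R=cv2.Rodrigues(np.float64(p["rvec"]))[0]; c=-R.T@np.float64(p["tvec"]).ravel()
    d=np.c_[n,np.ones(len(n))]@R
    return c+d*((z-c[2])/d[:,2])[:,None]
E
python3 - <<'E'
from h import *
s=observe();print(s)
for n in("top","scene"):
    im=get_image(n);cv2.imwrite(f"pics/{n}0.png",im[:,:,::-1]);print(n,camera_params(n))
E
```

```text
{'clock': 0.0, 'joint_positions': array([-9.95416057e-01,  3.85571542e-01,  6.62094385e-03, -5.26391877e-04,
       -1.19401573e+00, -2.58583344e-01]), 'qd': array([ 0.0010253 , -0.0004479 ,  0.00168484, -0.00135524, -0.00069293,
        0.00209211]), 'effort': array([ 2.13312765e-04, -3.90661490e+01,  1.87407535e+01,  4.21966240e+00,
        1.10632653e-02, -1.95930929e-04]), 'ee_pos': array([ 0.19453862, -0.59335091,  0.24014455]), 'eef_rot': array([-1.57640936e-01,  9.87495872e-01,  1.09110726e-03, -2.15760143e-04]), 'ft_force': array([ 0.14983343,  0.7056092 , -0.21060581]), 'moment': array([-0.02715045,  0.04758218, -0.00351526]), 'finger_force': 0.0, 'gripper_width': 1.004803874546149}
top {'fov_y': 43.816380394404796, 'cx': 323.9165545902058, 'cy': 196.33530407503926, 'D': array([-0.03016369,  0.        ,  0.        ,  0.        ,  0.        ]), 'rvec': array([ 2.13790436, -2.18559885,  0.12463675]), 'tvec': array([-0.01106176,  0.53252823,  1.25374817])}
scene {'fov_y': 43.41180278405178, 'cx': 319.4551964849366, 'cy': 201.448880229357, 'D': array([-0.03503401,  0.        ,  0.        ,  0.        ,  0.        ]), 'rvec': array([ 1.84524342,  1.72675909, -0.67814228]), 'tvec': array([-0.01026587, -0.36686646,  1.96429875])}
```

View pics/top0.png

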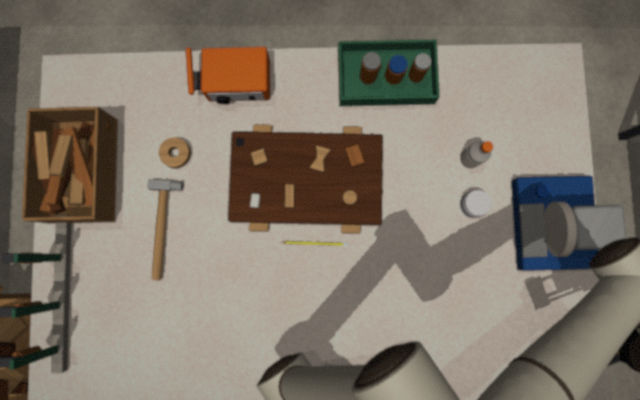

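View pics/scene0.png

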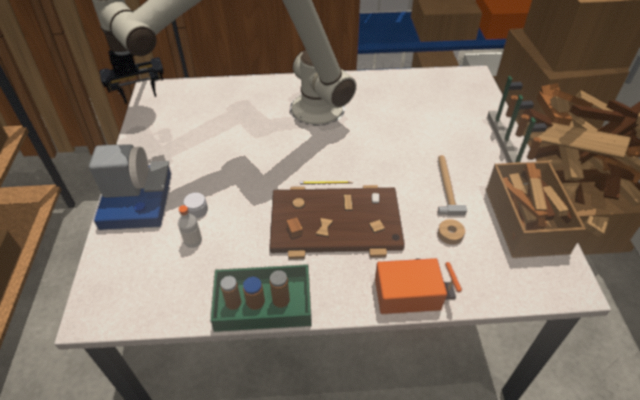

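The bow-tie is at about (320,158) in the top view, with the offcut to its right at (355,155), the square at (259,157), the oblong at (289,195) and the round plug at (350,197). I'll enlarge this area and measure.

Run:
```python
from h import *
im=cv2.imread("pics/top0.png");p=camera_params("top")
c=cv2.resize(im[125:235,225:390],None,fx=4.8,fy=4.8,interpolation=cv2.INTER_CUBIC);cv2.imwrite("pics/c0.png",c)
for n,uv,z in(("key",(320,158),.038),("offcut",(355,155),.058),("round",(350,197),.038),("square",(259,157),.038),("oblong",(289,195),.038),("b1",(231,133),.03),("b2",(382,133),.03),("b3",(382,223),.03),("b4",(230,222),.03)):
    print(n,toworld(p,uv,z).round(4))
```

```text
key [[ 0.6315 -0.0148  0.038 ]]
offcut [[ 0.6334 -0.1044  0.058 ]]
round [[ 0.5281 -0.0897  0.038 ]]
square [[0.6377 0.1433 0.038 ]]
oblong [[0.5368 0.0668 0.038 ]]
b1 [[0.7052 0.2176 0.03  ]]
b2 [[ 0.6962 -0.1789  0.03  ]]
b3 [[ 0.46   -0.1705  0.03  ]]
b4 [[0.4711 0.2202 0.03  ]]
```

View pics/c0.png

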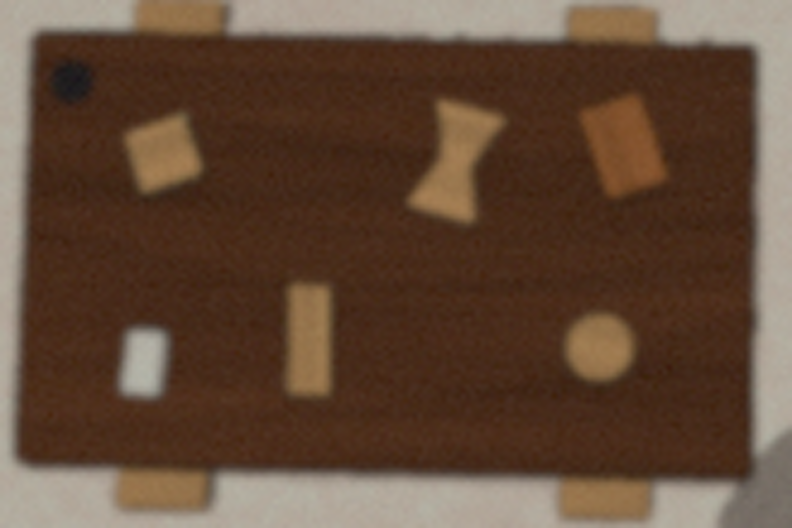

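Run:
```python
from h import *
from scipy.spatial.transform import Rotation as Ro
p=camera_params("top")
q=np.array([(438,98),(506,120),(476,223),(406,204)])/4.8+[225-.4,125-.4]
w=toworld(p,q,.0375);print(w.round(4));print("sides",[np.linalg.norm(w[i]-w[i-1]).round(4) for i in range(4)])
c=w.mean(0);a=(w[0]+w[1]-w[2]-w[3])/2;print(c,np.linalg.norm(a),"heading",np.degrees(np.arctan2(a[1],a[0])))
s=observe();R=Ro.from_quat(s["eef_rot"]).as_matrix();print(R.round(3))
th=np.arctan2(a[1],a[0])-np.arctan2(R[1,1],R[0,1]);print("turn of tool y about world z",(th+np.pi/2)%np.pi-np.pi/2)
print("delta tool units",R.T@(np.r_[c[:2],.24]-s["ee_pos"])/.05)
```

```text
[[ 0.6662 -0.0048  0.0375]
 [ 0.6532 -0.0413  0.0375]
 [ 0.5971 -0.0239  0.0375]
 [ 0.6083  0.0136  0.0375]]
sides [np.float64(0.0607), np.float64(0.0388), np.float64(0.0588), np.float64(0.0391)]
[ 0.63122289 -0.0140816   0.0375    ] 0.05972893485061635 heading -17.481539781865447
[[-0.95  -0.311 -0.001]
 [-0.311  0.95   0.002]
 [ 0.     0.002 -1.   ]]
turn of tool y about world z 0.9490606742423155
delta tool units [-11.90660004   8.29157332   0.02062706]
```

Emit:
play_rows(steps=[{"delta_pos": [-0.5,0.35,0],"twist": [0,0,0],"jaw": 0},{"delta_pos": [-0.85,0.6,0],"twist": [0,0,0],"jaw": 0},{"delta_pos": [-0.85,0.6,0],"twist": [0,0,0],"jaw": 0},{"delta_pos": [-0.85,0.6,0],"twist": [0,0,0],"jaw": 0},{"delta_pos": [-0.85,0.6,0],"twist": [0,0,0],"jaw": 0},{"delta_pos": [-0.85,0.6,0],"twist": [0,0,0],"jaw": 0},{"delta_pos": [-0.85,0.6,0],"twist": [0,0,0],"jaw": 0},{"delta_pos": [-0.85,0.6,0],"twist": [0,0,0],"jaw": 0},{"delta_pos": [-0.85,0.6,0],"twist": [0,0,0],"jaw": 0},{"delta_pos": [-0.85,0.6,0],"twist": [0,0,0],"jaw": 0}])

```text
clock: 1.35
ee_pos: [0.4929, -0.1921, 0.241]
eef_rot: [-0.158, 0.987, 0.0, -0.0]
ft_force: [0.6, -0.4, 0.5]
gripper_width: 0.023
finger_force: 0.0
```

Emit:
play_rows(steps=[{"delta_pos": [-0.85,0.6,0],"twist": [0,0,0],"jaw": 0},{"delta_pos": [-0.85,0.6,0],"twist": [0,0,0],"jaw": 0},{"delta_pos": [-0.85,0.6,0],"twist": [0,0,0],"jaw": 0},{"delta_pos": [0,0,0],"twist": [0,0,-0.158],"jaw": 0},{"delta_pos": [0,0,0],"twist": [0,0,-0.158],"jaw": 0},{"delta_pos": [0,0,0],"twist": [0,0,-0.158],"jaw": 0},{"delta_pos": [0,0,0],"twist": [0,0,-0.158],"jaw": 0},{"delta_pos": [0,0,0],"twist": [0,0,-0.158],"jaw": 0},{"delta_pos": [0,0,0],"twist": [0,0,-0.158],"jaw": 0},{"delta_pos": [0,0,0],"twist": [0,0,0],"jaw": 0}])

```text
clock: 2.6
ee_pos: [0.5852, -0.0684, 0.2407]
eef_rot: [-0.59, 0.807, 0.0, -0.0]
ft_force: [0.6, 0.0, -0.3]
gripper_width: 0.004
finger_force: 0.0
```

```bash
cat > st.py <<'E'
from h import *
from scipy.spatial.transform import Rotation as Ro
s=observe();R=Ro.from_quat(s["eef_rot"]).as_matrix();print(s["clock"],s["ee_pos"],s["ft_force"],s["gripper_width"])
print("yaw y",np.degrees(np.arctan2(R[1,1],R[0,1])),"z",R[:,2].round(4),"delta",R.T@(np.array([.6312,-.0141,.1])-s["ee_pos"])/.05)
E
cat > w.py <<'E'
from st import *
p=camera_params("wrist");im=get_image("wrist");cv2.imwrite("pics/w0.png",im[:,:,::-1])
print(topix(p,[[.6312,-.0141,.0375],s["ee_pos"]+R[:,2]*.019]))
E
python3 w.py
```

```text
2.6 [ 0.58521687 -0.0684336   0.24072773] [ 0.58406549  0.02912054 -0.28174702] 0.004007222122623357
yaw y 162.3590339320557 z [-1.1e-03  1.0e-04 -1.0e+00] delta [-1.31494164 -0.55012548  2.81365304]
[[300.04491472 235.90056196]
 [320.40567787 244.93666083]]
```

View pics/w0.png

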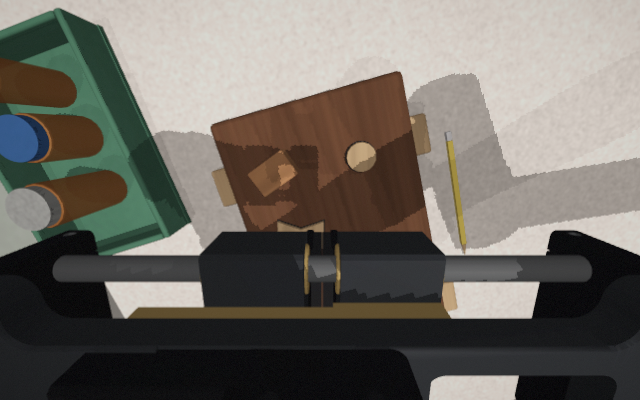

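The wrist view shows the key's top edge at x 278–325 px, centred on about 301. The projected centre is 300, so the estimate agrees. I'll move over it and descend part way.

Emit:
play_rows(steps=[{"delta_pos": [-0.66,-0.27,0],"twist": [0,0,0],"jaw": 0},{"delta_pos": [-0.66,-0.28,0],"twist": [0,0,0],"jaw": 0},{"delta_pos": [0,0,0.7],"twist": [0,0,0],"jaw": 0},{"delta_pos": [0,0,0.8],"twist": [0,0,0],"jaw": 0},{"delta_pos": [0,0,0.8],"twist": [0,0,0],"jaw": 0},{"delta_pos": [0,0,0.6],"twist": [0,0,0],"jaw": 0},{"delta_pos": [0,0,0.3],"twist": [0,0,0],"jaw": 0},{"delta_pos": [0,0,0],"twist": [0,0,0],"jaw": 0},{"delta_pos": [0,0,0],"twist": [0,0,0],"jaw": 0}])

```text
clock: 3.78
ee_pos: [0.6327, -0.0137, 0.0827]
eef_rot: [-0.591, 0.807, -0.001, 0.001]
ft_force: [0.0, -0.1, 0.1]
gripper_width: 0.007
finger_force: 0.0
```

Run:
```python
from st import *
a=get_image("scene")[...,::-1];b=get_image("top")[...,::-1]
f=lambda i:cv2.resize(i,(640,400),interpolation=cv2.INTER_CUBIC)
ps,pt=camera_params("scene"),camera_params("top")
print(topix(ps,[.6312,-.0141,.0375]),topix(pt,[.6312,-.0141,.0375]))
c=cv2.resize(a[170:260,260:420],(800,450),interpolation=cv2.INTER_CUBIC);cv2.imwrite("pics/s1.png",c)
```

```text
3.775 [ 0.63268597 -0.0137239   0.08270249] [ 0.04583498 -0.06413904  0.12246562] 0.006757694700181112
yaw y 162.45772331183167 z [ 2.8e-03  2.0e-04 -1.0e+00] delta [ 0.01577019  0.02518427 -0.34603241]
[[324.31783387 226.23826858]] [[319.71594326 158.17139849]]
```

View pics/s1.png

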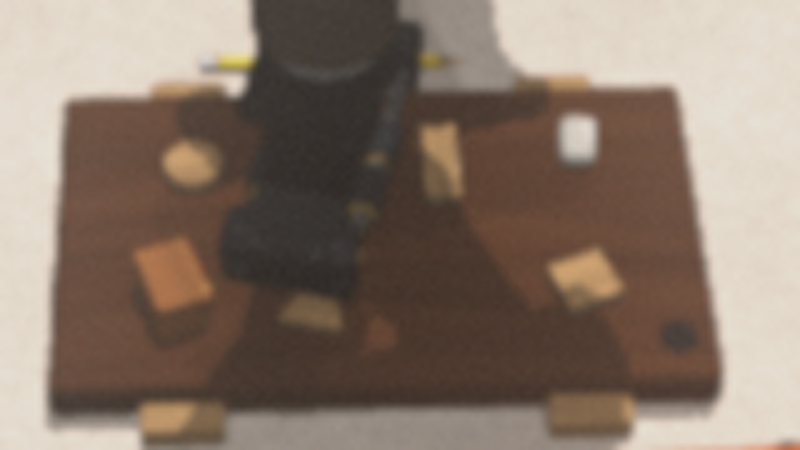

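The hand is over the key, whose far end shows at (310,312). The offcut and plugs are well clear of the hand. I'll press in small steps.

Emit:
play_rows(steps=[{"delta_pos": [0.02,0.02,0.2],"twist": [0,0,0],"jaw": 0},{"delta_pos": [0,0,0.2],"twist": [0,0,0],"jaw": 0},{"delta_pos": [0,0,0.04],"twist": [0,0,0],"jaw": 0},{"delta_pos": [0,0,0.04],"twist": [0,0,0],"jaw": 0},{"delta_pos": [0,0,0.04],"twist": [0,0,0],"jaw": 0},{"delta_pos": [0,0,0.02],"twist": [0,0,0],"jaw": 0},{"delta_pos": [0,0,0],"twist": [0,0,0],"jaw": 0}])

```text
clock: 4.75
ee_pos: [0.6305, -0.0145, 0.0545]
eef_rot: [-0.591, 0.807, -0.0, 0.0]
ft_force: [-0.9, -0.9, 2.3]
gripper_width: 0.003
finger_force: 1.1
```

Emit:
play_rows(steps=[{"delta_pos": [0,0,0.02],"twist": [0,0,0],"jaw": 0},{"delta_pos": [0,0,0.02],"twist": [0,0,0],"jaw": 0},{"delta_pos": [0,0,0.02],"twist": [0,0,0],"jaw": 0},{"delta_pos": [0,0,0.01],"twist": [0,0,0],"jaw": 0},{"delta_pos": [0,0,0],"twist": [0,0,0],"jaw": 0}])

```text
clock: 5.38
ee_pos: [0.6304, -0.0145, 0.0506]
eef_rot: [-0.591, 0.807, -0.0, 0.0]
ft_force: [-0.7, -0.3, 1.6]
gripper_width: 0.008
finger_force: 0.9
```

Emit:
play_rows(steps=[{"delta_pos": [0,0,0.01],"twist": [0,0,0],"jaw": 0},{"delta_pos": [0,0,0.01],"twist": [0,0,0],"jaw": 0},{"delta_pos": [0,0,0],"twist": [0,0,0],"jaw": 0}])

```text
clock: 5.75
ee_pos: [0.6304, -0.0145, 0.0497]
eef_rot: [-0.591, 0.807, -0.0, 0.0]
ft_force: [-0.2, 0.1, 2.2]
gripper_width: 0.006
finger_force: 1.0
```

Emit:
play_rows(steps=[{"delta_pos": [0,0,0.01],"twist": [0,0,0],"jaw": 0},{"delta_pos": [0,0,0],"twist": [0,0,0],"jaw": 0}])

```text
clock: 6.0
ee_pos: [0.6305, -0.0145, 0.0496]
eef_rot: [-0.591, 0.807, -0.0, 0.0]
ft_force: [-0.9, -0.7, 4.3]
gripper_width: 0.01
finger_force: 2.2
```

Emit:
play_rows(steps=[{"delta_pos": [0,0,0.01],"twist": [0,0,0],"jaw": 0},{"delta_pos": [0,0,0],"twist": [0,0,0],"jaw": 0}])

```text
clock: 6.25
ee_pos: [0.6305, -0.0145, 0.0496]
eef_rot: [-0.591, 0.807, -0.0, 0.0]
ft_force: [-1.4, 0.3, 7.0]
gripper_width: 0.006
finger_force: 3.4
```

That is the firm stop: the force is rising while the position holds. Lifting now.

Emit:
play_rows(steps=[{"delta_pos": [0,0,-0.1],"twist": [0,0,0],"jaw": 0},{"delta_pos": [0,0,-0.4],"twist": [0,0,0],"jaw": 0},{"delta_pos": [0,0,-0.8],"twist": [0,0,0],"jaw": 0},{"delta_pos": [0,0,-0.8],"twist": [0,0,0],"jaw": 0},{"delta_pos": [0,0,-0.8],"twist": [0,0,0],"jaw": 0},{"delta_pos": [0,0,-0.8],"twist": [0,0,0],"jaw": 0},{"delta_pos": [0.8,0.4,0],"twist": [0,0,0],"jaw": 0},{"delta_pos": [0.8,0.4,0],"twist": [0,0,0],"jaw": 0},{"delta_pos": [0,0,0],"twist": [0,0,0],"jaw": 0},{"delta_pos": [0,0,0],"twist": [0,0,0],"jaw": 0}])

```text
clock: 7.5
ee_pos: [0.5683, -0.0787, 0.2336]
eef_rot: [-0.591, 0.807, 0.0, 0.0]
ft_force: [0.8, 0.4, 0.6]
gripper_width: 0.005
finger_force: 0.0
```

Run:
```python
from st import *
a=get_image("scene")[...,::-1];w=get_image("wrist")[...,::-1]
c=np.vstack([cv2.resize(a[170:260,260:420],(528,297),interpolation=cv2.INTER_CUBIC),cv2.resize(w[:320],(528,264))]);cv2.imwrite("pics/s2.png",c)
```

```text
7.5 [ 0.56831527 -0.07865666  0.23363873] [0.76450308 0.39052354 0.56956989] 0.0045083698147449815
yaw y 162.44549072544595 z [ 3.e-04  3.e-04 -1.e+00] delta [-1.60946677 -0.80923051  2.67344489]
```

View pics/s2.png

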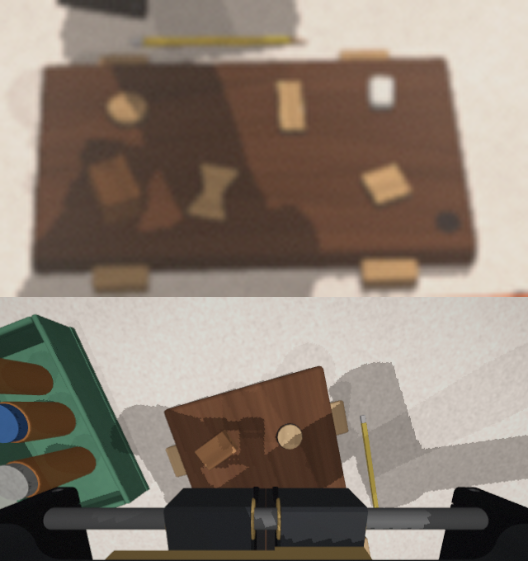

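The key at (213,192) now shows no raised side. The plugs still stand proud, the loose things on and beside the board look unmoved, and the hand is well clear.

```bash
python3 -c "from workcell import *;print(close_job())"
```

```text
the job is handed in; nothing more can be done
None
```

I pressed the bow-tie key down to its firm stop with about 7 N, lifted the hand to about 234 mm above the bench, and handed the job in at about 7.6 s; the final picture shows the key flush and the plugs still proud, but no verdict came back.

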